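Level the pouring slab by its screw foot, spirit level pressed in the corner

ROBOT

A 6-joint arm with a two-finger parallel gripper is mounted at the origin on the work surface. World frame = base frame: x ahead of the robot, y to its left, z up, the work surface at z = 0. Lengths are in mm, angles in rad, forces in N, time in s.
With the tool pointing down it reaches from about 400 to 925 mm from the base axis. Payload 12.5 kg.
Tool frame: the origin (TCP) lies midway between the tips of the shut fingers; the grasp point (between the pads) lies 19 mm behind it (env.pinch_z is the z of the grasp point in the tool frame, in mm); z points along the fingers, y is the line along which they close (so a half turn about z gives the same grasp; the last joint's range is limited). The gripper opens to 95 mm and grips with 3 to 60 N. Pads are 20 mm wide; open, the fingers measure 119 mm over their backs; the gripper's body (75 mm by 180 mm) begins 59 mm behind the grasp point.
Start: joints at [1.077, 0.491, 1.559, -0, 1.092, -0.106], TCP at [236.332, 578.617, 177.861] pointing down, gripper open.
Joint ranges: [-3.1, 3.1], [-0.84, 2.19], [0.05, 2.79], [-1.13, 4.28], [0.06, 2.93], [-2.69, 2.69]. Speed limits (rad/s): [2.22, 2.22, 2.79, 3.14, 3.14, 3.14].

INTERFACE

Orientations are given as [roll, pitch, yaw] about the fixed x, y, z axes, in that order (R = Rz(yaw) Ry(pitch) Rx(roll)).
In Python, from cell import env, eyes gives the robot as it stands.
- The arm moves only by the shell command python3 -m inch 'ROWS'. ROWS is JSON, a list of rows, each a list of 3 entries, a list of its own where there are three numbers: the shift along the tool's x, y, z in units of 60 mm (1.0 is 60 mm), then the turn about the tool's z in units of 5 degrees (1.0 is 5 degrees), then the closure, from -1 (fully open) to 1 (shut). In form: [[[tx, ty, tz], turn, claw], ...]. A call has exactly 10 rows; each row shifts and turns the commanded pose from where the row before left it, along the tool's axes as they then stand; what a row does not reach is not made up. A row lasts 1/8 s, in which the tool goes at most 62.5 mm and 10.7 degrees, less where a joint would pass 70% of its speed; a pose out of reach is approached as far as the arm can. A call is refused whole if a number of a shift passes 1 or a number of a turn 1, either way. A call with a gripper value outside its range is refused whole. The fingers move at their own pace and stop on an object; the grip force is fixed at half the most. Time passes only in rows, so rows that do not move let the fingers close, or fill a call up. It gives the time, the measured TCP pose, the force, the opening and the grip force at its end, in the units of the state.
- env.state(): the state, without advancing time (a new reading comes with each control period).
- eyes.read_camera(name): name is "scene" or "top"; returns a dict with "pixels" (384x512x3 uint8, red, green, blue), "fx", "fy", "cx", "cy" (pixels), "extrinsics" (4x4, takes a point from world to camera coordinates). Camera axes: x right, y down, z forward; pixel columns grow to the right and rows downward; lengths in mm; the calibration is good to about 2 mm. A picture is of the moment at which its call begins. There is no depth.
- env.job_done(): hands the job in; it is judged then, once.
Trained networks look in a picture, given as the dict that the camera call returned (one of the last four; its "shot" number tells which), for a name from the list of things; names that differ only in an ending like _2 or _b are one class to them, and where a whole thing is asked for, a point or a joint stands for the part that bears it (a point fixed in the world has none). Each returns a list of dicts, best first, with "score" (0 to 1); they miss things now and then, are a little off and sometimes report something else, mostly with a low value. They report only what shows in the picture. A call takes as long as a camera call. They do not tell look-alikes from the thing itself.
- eyes.boxes_of(name, picture): "centre" ([row, column] in pixels, amid what is visible of it).
- eyes.cut_out(name, picture): "mask" (384x512 bool, what is visible of it) and "centre" ([row, column] in pixels, amid what is visible of it).
- eyes.spot_point(name, picture): "centre" ([row, column] in pixels: a listed point, or the origin of a listed thing).
The state is a dict: "t": time; "joints": joint angles; "qvel": joint speeds; "tau": joint torques, N m; "eef_pos": TCP position; "tcp_rot": TCP orientation; "ft_force": force on the tool from outside, world axes, zero at the start; "moment": the same for the moment, N m; "opening": opening from 0.0 (shut) to 1.0 (fully open); "grip_force": force on a finger pad.
Only numpy, scipy, OpenCV 4.12 (cv2) and the standard library are available. Lean on these libraries where they do the work, as an engineer would, in place of code of your own. Each camera call takes 0.05 s, during which the arm holds its last target. There are 200 camera calls.

TASK

The marble pouring slab leans down towards its screw foot. Push the spirit level that lies on the slab square and flush into the corner of the two raised steel edges, and then turn the round knob of the screw foot until the bubble stands still, centred between its two lines. Then press the level down firmly onto the slab from above with the fingertips and keep pressing: finish while still holding that press, with the level still flush in the corner, the bubble still centred, and the other things on the bench left where they were.

Things in the scene. Friction and masses are not known exactly. Their poses are not given: they have to be found in the camera images.
- corner (a point): Inner corner on the marble's top face where the two raised steel edges meet: bars 6 mm thick, 12 mm higher than the marble. Axes are the slab's: z up, x towards the far raised edge (which runs along x = 0), y away from the right-hand raised edge (along y = 0). From here the marble spreads 288 mm to -x and 334 mm to +y; those two sides have no raised edge.
- slab: White marble pouring slab, 300 x 340 mm over its steel frame, top 60 mm above the bench. It cannot shift, only tilt (under 1 degree at the start) about the line of its two plain feet, 24 mm inside the right-hand raised edge. Origin on that line, in mid-depth, 30 mm under the top face; axes as corner. Level when its z is upright.
- knob_top (a point): Centre of the top, 106 mm above the bench, of the screw foot's upright round knurled steel knob: 40 mm in diameter, 26 mm tall, its underside 20 mm higher than the marble, its axis 35 mm outside the slab's left (+y) end at mid-depth. It stands free on a 12 mm threaded stem through the slab's lug.
- lug (a point): The slab's lug at its left (+y) end, round the screw foot's stem, 345 mm from the plain feet; rises with the slab. The knob stays at its height, turns freely past a full turn, needs about 0.15 N m and stays where left. Clockwise seen from above raises the lug 6 mm per turn (bubble: 4.1 mm per rad of knob). At the start it needs 1.3 to 2.8 rad clockwise.
- level: Spirit level: aluminium bar 220 x 28 mm, 40 mm high, 0.26 to 0.35 kg, black end caps, loose on the slab, roughly along its y. Origin at the centre of its underside, x along its length, z up. Flush in the corner: one long side on the far raised edge, one end on the right-hand raised edge, so its origin is at x = -14, y = +110 mm from corner.
- vial (a point): Centre of the level's top face, over the vial: a yellow-green tube 60 mm long, lengthwise, with two black cross lines 20 mm apart; flat top either side from 32 mm off centre. Axes as level. Press here, or evenly on both sides of the vial; at least 6 N is needed. Pressed near one end the level rocks and the reading is spoilt.
- bubble (a joint): Position (m) of the pale bubble, 14 mm long, along the level's own x: 0 is centred, limits +-0.021. It drifts to the higher end, 1.5 m per rad of tilt, and takes about 1 s to settle after a movement. Within 3 mm of centre it lies between its lines.
- scraper: Bystander: bench scraper, steel blade 60 x 120 mm with a round black handle 20 mm thick along its far long side, lying on the near left part of the slab. Origin at the centre of its underside.
- ramekin: Bystander: white ramekin, 72 mm wide, 45 mm tall, on the bench near the screw foot, beyond and to the left of it. Origin at the centre of its underside.
- scoop: Bystander: steel portion scoop with black grip, 210 mm long, 58 mm wide, 30 mm tall, on the bench to the right. Origin on the bench under its middle.
- jar: Bystander: glass jar with steel lid, 68 mm wide, 110 mm tall, on the bench to the right. Origin at the centre of its underside.
- cases: Bystander: stack of paper muffin cases, 70 mm wide, 32 mm tall, on the bench to the left. Origin at the centre of its underside.
- measure: Bystander: steel measuring cup, 74 mm wide, 42 mm tall, with a flat handle 95 mm long, on the bench to the left. Origin under the cup.
Not all that is in view belongs to the job. What is shaped like the level but pink is not meant.

How it is judged:
By the outcome, as a careful person would: the job done as asked, in the order asked, and still so for the second after the job is handed in, while the arm keeps its last pose, push and grip.
It also fails if it takes over 72 s, if anything falls off the work surface, if the arm or the gripper's body presses on something with over 40 N, if the wrist force passes 120 N, or if a joint passes its speed limit or range.

## Working session

There is one attempt and no reset: what is moved stays moved. The work goes in short steps, Python scripts to look and compute and a shell command to move; the robot and the scene stay as the last step left them, time stands still between calls to the robot, and variables do not carry over. Pictures are saved under pics/ and viewed, at most 10 in all, crops included, and the job is handed in when it is done.

```bash
ls; mkdir -p pics; cat > h.py <<'E'
import numpy as np, cv2
from cell import env, eyes
def save(p,name,crop=None,s=1):
    im=p["pixels"][:,:,::-1]
    if crop: r0,r1,c0,c1=crop; im=im[r0:r1,c0:c1]
    cv2.imwrite("pics/"+name,cv2.resize(im,None,fx=s,fy=s,interpolation=cv2.INTER_CUBIC))
def ray(p,rc):
    E=np.array(p["extrinsics"]);R=E[:3,:3];t=E[:3,3]
    d=R.T@np.array([(rc[1]-p["cx"])/p["fx"],(rc[0]-p["cy"])/p["fy"],1]);return -R.T@t,d
def at(p,rc,z):
    o,d=ray(p,rc);return o+d*(z-o[2])/d[2]
def proj(p,X):
    E=np.array(p["extrinsics"]);c=E[:3,:3]@np.array(X)+E[:3,3]
    return np.array([p["cy"]+p["fy"]*c[1]/c[2],p["cx"]+p["fx"]*c[0]/c[2]])
E
python3 - <<'E'
from h import *
np.set_printoptions(precision=1,suppress=True)
for n in("top","scene"):
    p=eyes.read_camera(n); save(p,n+"0.png",s=1.5)
    print(n,p["fx"],ray(p,(0,0))[0])
    for k,z in (("corner",60),("knob_top",106),("lug",50),("level",60),("vial",100),("scraper",60),("ramekin",0),("scoop",0),("jar",0),("cases",0),("measure",0)):
        for r in eyes.spot_point(k,p)[:2]: print(k,round(r["score"],2),np.array(r["centre"]),at(p,r["centre"],z))
print(env.state(),env.pinch_z)
E
```

```text
pics
top 415.11906078340854 [ 436.3   25.9 1283.4]
corner 0.78 [130.8 331.5] [ 698.6 -212.8   60. ]
knob_top 0.96 [198.8 217.4] [491.6 121.  106. ]
lug 0.68 [198.6 394.8] [ 498.2 -401.9   50. ]
lug 0.64 [200.  219.3] [490.7 119.8  50. ]
level 0.89 [185.1 274. ] [535.4 -42.2  60. ]
level 0.65 [267.5 180.3] [292.  230.9  60. ]
vial 0.75 [266.  174.2] [300.8 241.5 100. ]
vial 0.65 [185.8 272.6] [530.1 -36.  100. ]
scraper 0.54 [184.4 269.7] [537.3 -29.5  60. ]
scraper 0.41 [173.2 331.8] [ 571.8 -213.1   60. ]
ramekin 0.82 [169.3 189.8] [587.8 216.4   0. ]
ramekin 0.4 [200.  215.8] [492.8 134.4   0. ]
scoop 0.7 [202.2 214.8] [486.  137.4   0. ]
scoop 0.56 [202.9 395. ] [ 487.5 -419.6    0. ]
jar 0.84 [140.2 405.9] [ 683.3 -456.2    0. ]
cases 0.75 [191.7 110.9] [516.4 460.    0. ]
cases 0.51 [237.2 114.2] [376.  446.2   0. ]
measure 0.77 [238.6 116.4] [371.8 439.3   0. ]
scene 396.01677882322065 [1083.9 -360.   938.1]
corner 0.86 [296.4 224.3] [ 706.5 -212.5   60. ]
knob_top 0.6 [169.4 286.7] [487.1 117.6 106. ]
lug 0.59 [178.1 289.4] [479.9 136.4  50. ]
level 0.96 [215.5 250.6] [540.6 -37.   60. ]
level 0.76 [135.5 285.6] [330.7 226.3  60. ]
vial 0.85 [205.  252.3] [538.6 -29.8 100. ]
vial 0.85 [131.5 284.1] [347.6 206.  100. ]
scraper 0.57 [185.7 227.5] [414.6 -37.5  60. ]
ramekin 0.79 [202.  330.2] [589.1 212.7   0. ]
ramekin 0.57 [205.4 252.7] [475.4   9.8   0. ]
scoop 0.67 [277.5 115.9] [ 484.4 -413.3    0. ]
jar 0.72 [350.5 127.7] [ 676.5 -454.4    0. ]
cases 0.64 [157.6 376.6] [526.6 459.3   0. ]
measure 0.95 [130.  342.4] [362.5 451.1   0. ]
{'t': 1.2, 'joints': array([ 1.1,  0.5,  1.6, -0. ,  1.1, -0.1]), 'qvel': array([ 0., -0.,  0.,  0.,  0.,  0.]), 'tau': array([  0. , -61.2, -25.8,   0.1,   0. ,  -0. ]), 'eef_pos': array([236.3, 578.6, 177.9]), 'tcp_rot': array([3.1, 0. , 2.8]), 'ft_force': array([0.3, 0.7, 0.1]), 'moment': array([-0. , -0.1,  0. ]), 'grip_force': 0.0, 'opening': 0.9996811347210706} -18.8
```

View pics/top0.png

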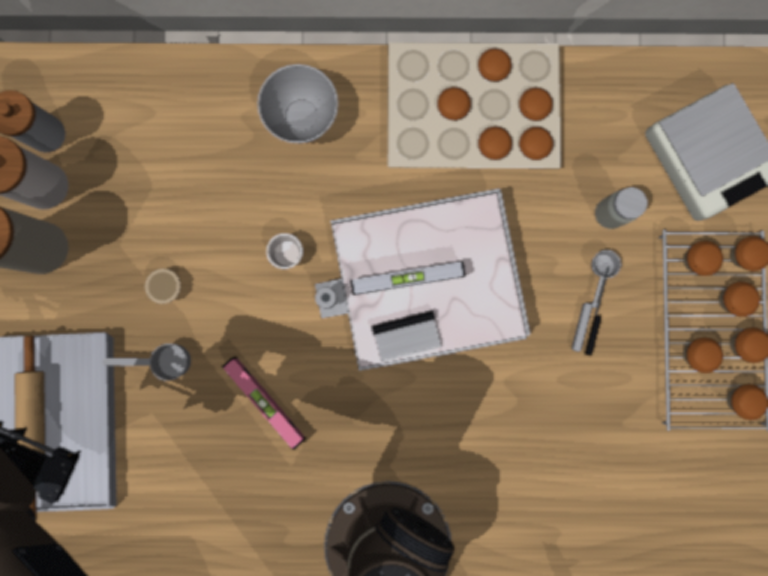

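```bash
python3 - <<'E'
from h import *
np.set_printoptions(precision=3,suppress=True)
p=eyes.read_camera("top"); save(p,"top1.png",(105,265,200,360),4.5 if 0 else 3.7)
C=None
for n in("top","scene"):
    p=eyes.read_camera(n)
    for k in("level","slab","scraper"):
        for r in eyes.cut_out(k,p)[:2]:
            m=r["mask"].astype(np.uint8); c,s,a=cv2.minAreaRect(cv2.findNonZero(m))
            b=cv2.boxPoints((c,s,a)); z=100 if k=="level" else 60
            print(n,k,round(r["score"],2),m.sum(),[at(p,(q[1],q[0]),z)[:2].round(0).tolist() for q in b])
            if k=="slab" or k=="level":
                h=cv2.approxPolyDP(max(cv2.findContours(m,0,2)[0],key=len),4,True)[:,0]; print([at(p,(q[1],q[0]),z)[:2].round(0).tolist() for q in h])
s=env.state();print(s["tcp_rot"])
E
```

```text
top level 0.88 868 [[363.0, 319.0], [386.0, 292.0], [228.0, 157.0], [206.0, 183.0]]
[[376.0, 303.0], [362.0, 314.0], [215.0, 173.0], [234.0, 162.0]]
top level 0.61 832 [[530.0, 79.0], [568.0, -138.0], [535.0, -143.0], [498.0, 73.0]]
[[553.0, -140.0], [523.0, 77.0], [503.0, 74.0], [533.0, -129.0]]
top slab 0.66 10210 [[642.0, 172.0], [717.0, -222.0], [418.0, -275.0], [345.0, 114.0]]
[[713.0, -211.0], [648.0, 116.0], [538.0, 100.0], [517.0, 147.0], [517.0, 120.0], [490.0, 105.0], [464.0, 137.0], [458.0, 78.0], [359.0, 57.0], [428.0, -272.0]]
top scraper 0.74 1049 [[442.0, 38.0], [475.0, -84.0], [402.0, -103.0], [370.0, 19.0]]
scene level 0.8 916 [[303.0, 112.0], [252.0, 155.0], [408.0, 292.0], [453.0, 246.0]]
[[266.0, 143.0], [313.0, 121.0], [444.0, 238.0], [438.0, 261.0], [399.0, 284.0]]
scene level 0.56 1274 [[541.0, -152.0], [496.0, 81.0], [553.0, 76.0], [592.0, -150.0]]
[[525.0, 79.0], [506.0, 69.0], [543.0, -142.0], [570.0, -151.0], [587.0, -135.0], [557.0, 50.0]]
scene slab 0.59 10047 [[427.0, -274.0], [280.0, 147.0], [656.0, 135.0], [726.0, -228.0]]
[[363.0, 57.0], [371.0, 31.0], [439.0, 41.0], [472.0, -72.0], [391.0, -105.0], [427.0, -268.0], [721.0, -216.0], [654.0, 114.0], [555.0, 99.0], [528.0, 139.0], [471.0, 115.0], [475.0, 98.0], [508.0, 100.0], [534.0, 79.0], [561.0, -140.0], [512.0, -128.0], [478.0, 75.0]]
scene scraper 0.81 905 [[393.0, -97.0], [354.0, 48.0], [440.0, 45.0], [473.0, -95.0]]
[3.141 0.    2.754]
```

View pics/top1.png

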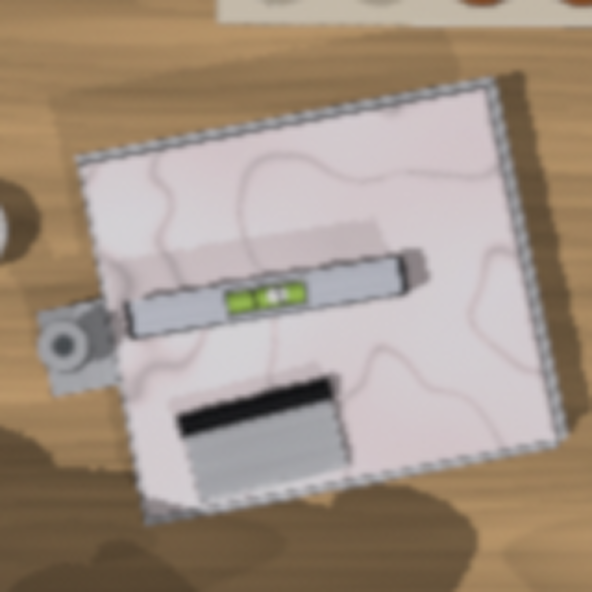

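```bash
python3 - <<'E'
from h import *
np.set_printoptions(precision=1,suppress=True)
# fit slab pose: outline silhouettes corners in both views; frame outer corners: far-right (6,-6,z72), near-right(-294,-6,72), far-left(6,334,72), near-left(-288,334,60) relative to corner
T={}
for n in("top","scene"):
    p=eyes.read_camera(n)
    g=cv2.cvtColor(p["pixels"],cv2.COLOR_RGB2GRAY)
    def f(th,cx,cy,P):
        c,s=np.cos(th),np.sin(th); return [proj(p,[cx+c*x-s*y,cy+s*x+c*y,z]) for x,y,z in P]
    im=p["pixels"][:,:,::-1].copy(); im=cv2.resize(im,None,fx=3,fy=3,interpolation=cv2.INTER_CUBIC)
    P=[(-294,-6,72),(6,-6,72),(6,334,72)]; Q=[(-288,0,60),(0,0,60),(0,334,60),(-288,334,60)]
    for L,col in((P,(0,0,255)),(Q,(255,0,0))):
        q=np.array([[a[1],a[0]] for a in f(0.199,701,-211,L)])
        cv2.polylines(im,[np.round((q+.5)*3).astype(int)],L is Q,col,1)
    q=f(0.199,701,-211,[(0,0,60)])[0]
    if n=="top": im=im[330:750,620:1070]
    else: im=im[420:950,480:1060]
    cv2.imwrite(f"pics/ov_{n}.png",im)
E
cd pics; python3 -c "
import cv2,numpy as np
a=cv2.imread('ov_top.png');b=cv2.imread('ov_scene.png');print(a.shape,b.shape)"
```

```text
(420, 450, 3) (530, 580, 3)
```

View overlays.

Two level-shaped things: the silver bar on the slab (top0 px 408,278; crop 268,296) and the pink one on the bench (top0 262,402). The silver/aluminium one on the slab is the one meant. The crop confirms black end caps and a green vial with a pale bubble slightly right of centre, i.e. the right end is high.

View pics/ov_top.png

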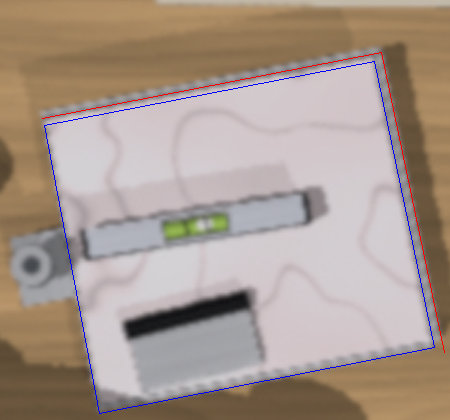

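View pics/ov_scene.png

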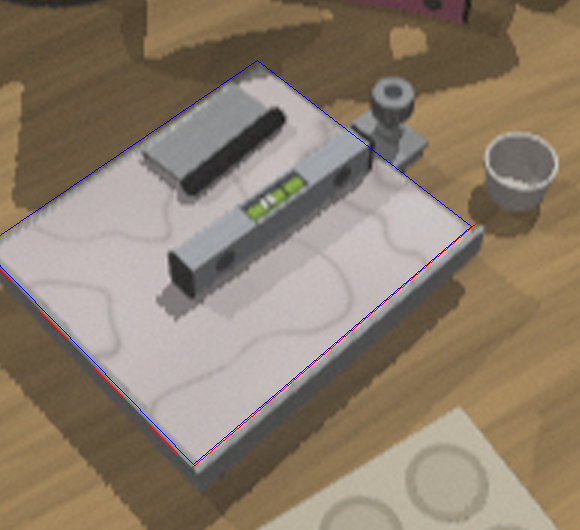

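The overlays show my slab model (corner near (704,-212), yaw 0.199 rad) lies on the bars in both views to a few mm. The predicted knob position (490,122) agrees with the networks' (489,119). I'll push the level's near side with both open fingers first.

```bash
cat >> h.py <<'E'
C=np.array([704,-212.]);TH=0.199
ex=np.array([np.cos(TH),np.sin(TH)]);ey=np.array([-ex[1],ex[0]])
def sl(x,y,C=C): return C+x*ex+y*ey          # slab -> world
def unsl(w): d=np.array(w)[:2]-C; return np.array([d@ex,d@ey])
from scipy.spatial.transform import Rotation as Ro
def go(x,y,z,yaw=None):
    s=env.state(); R=Ro.from_euler("xyz",s["tcp_rot"]).as_matrix()
    print("units",(R.T@(np.array([x,y,z])-s["eef_pos"])/60).round(3),"slab",unsl(s["eef_pos"]).round(1),s["eef_pos"].round(1),s["tcp_rot"].round(4),"F",s["ft_force"].round(1),"t",s["t"])
    if yaw is not None: print("turn5deg",-(np.degrees((yaw-s["tcp_rot"][2]+np.pi)%(2*np.pi)-np.pi)/5).round(3))
E
python3 -c "
from h import *
go(504.6,-42.7,178,np.pi+.199)
print(unsl((538,-36)))"
```

```text
units [-8.055e+00 -7.896e+00 -3.000e-03] slab [-302.1  867.5] [236.3 578.6 177.9] [ 3.1415 -0.      2.7538] F [ 0.1 -0.   0.7] t 1.75
turn5deg -6.724
[-127.93065663  205.34299865]
```

```bash
python3 -m inch '[[[-0.7,-0.68,0],0,-1],[[-0.7,-0.68,0],0,-1],[[-0.7,-0.68,0],0,-1],[[-0.7,-0.68,0],0,-1],[[-0.7,-0.68,0],0,-1],[[-0.7,-0.68,0],0,-1],[[-0.7,-0.68,0],0,-1],[[-0.7,-0.68,0],0,-1],[[-0.7,-0.68,0],0,-1],[[-0.7,-0.68,0],0,-1]]'
python3 -m inch '[[[-0.5,-0.5,0],0,-1],[[-0.55,-0.59,0],0,-1],[[0,0,0],-0.96,-1],[[0,0,0],-0.96,-1],[[0,0,0],-0.96,-1],[[0,0,0],-0.96,-1],[[0,0,0],-0.96,-1],[[0,0,0],-0.96,-1],[[0,0,0],-0.96,-1],[[0,0,0],0,-1]]'
python3 -c "
from h import *
go(504.6,-42.7,68,np.pi+.199)
p=eyes.read_camera('scene')
for k,z in (('level',60),('vial',100)):
  for r in eyes.spot_point(k,p)[:2]: print(k,r['score'],at(p,r['centre'],z))"
```

```text
t: 3.0
eef_pos: [471.5, 40.2, 178.1]
tcp_rot: [3.141, 0.001, 2.754]
ft_force: [0.3, 1.4, 0.3]
opening: 1.001
grip_force: 0.0
t: 4.25
eef_pos: [504.5, -42.3, 177.9]
tcp_rot: [3.142, 0.0, -2.944]
ft_force: [-0.4, -0.2, 0.6]
opening: 0.999
grip_force: 0.0
units [-0.    -0.007  1.832] slab [-162.   205.8] [504.5 -42.3 177.9] [ 3.1416e+00  2.0000e-04 -2.9435e+00] F [-0.4 -0.2  0.6] t 4.25
turn5deg -0.011
level 0.75 [329.89928408 226.81128125  60.        ]
level 0.71 [538.45120501 -37.22707547  60.        ]
vial 0.92 [543.14358005 -27.61740996 100.        ]
vial 0.64 [340.4629395  203.37350991 100.        ]
```

```bash
python3 -m inch '[[[0,0,0.4],0,-1],[[0,0,0.4],0,-1],[[0,0,0.4],0,-1],[[0,0,0.33],0,-1],[[0,0,0.2],0,-1],[[0,0,0.1],0,-1],[[0,0,0],0,-1],[[-0.1,0,0],0,-1],[[-0.1,0,0],0,-1],[[-0.1,0,0],0,-1]]'
python3 -m inch '[[[-0.15,0,0],0,-1],[[-0.15,0,0],0,-1],[[-0.15,0,0],0,-1],[[-0.15,0,0],0,-1],[[-0.15,0,0],0,-1],[[-0.15,0,0],0,-1],[[-0.15,0,0],0,-1],[[-0.15,0,0],0,-1],[[-0.1,0,0],0,-1],[[0,0,0],0,-1]]'
python3 -c "
from h import *
go(*sl(-38,205.8),68,np.pi+.199)"
```

```text
t: 5.65
eef_pos: [522.8, -38.7, 68.3]
tcp_rot: [-3.141, 0.001, -2.943]
ft_force: [0.4, -1.3, 0.2]
opening: 1.004
grip_force: 0.0
t: 6.9
eef_pos: [598.8, -23.2, 67.9]
tcp_rot: [3.142, 0.0, -2.943]
ft_force: [0.2, 0.2, 0.3]
opening: 1.001
grip_force: 0.0
units [-0.463 -0.    -0.002] slab [-65.8 205.8] [598.8 -23.2  67.9] [ 3.1415  0.     -2.9428] F [0.2 0.2 0.3] t 6.9
turn5deg -0.002
```

Closing on the far edge in small steps.

```bash
python3 -m inch '[[[-0.08,0,0],0,-1],[[-0.08,0,0],0,-1],[[-0.06,0,0],0,-1],[[-0.05,0,0],0,-1],[[-0.04,0,0],0,-1],[[-0.03,0,0],0,-1],[[-0.03,0,0],0,-1],[[-0.03,0,0],0,-1],[[0,0,0],0,-1],[[0,0,0],0,-1]]'
python3 -c "
from h import *
go(*sl(-38,205.8),68,np.pi+.199)
p=eyes.read_camera('top');save(p,'t2.png',(110,240,210,350),4)"
```

```text
t: 8.15
eef_pos: [622.1, -18.6, 68.0]
tcp_rot: [3.142, 0.0, -2.943]
ft_force: [-0.7, -0.4, 0.6]
opening: 0.998
grip_force: 0.0
units [-0.068 -0.     0.001] slab [-42.1 205.8] [622.1 -18.6  68. ] [ 3.1415  0.     -2.943 ] F [-0.7 -0.4  0.6] t 8.15
turn5deg -0.004
```

View pics/t2.png

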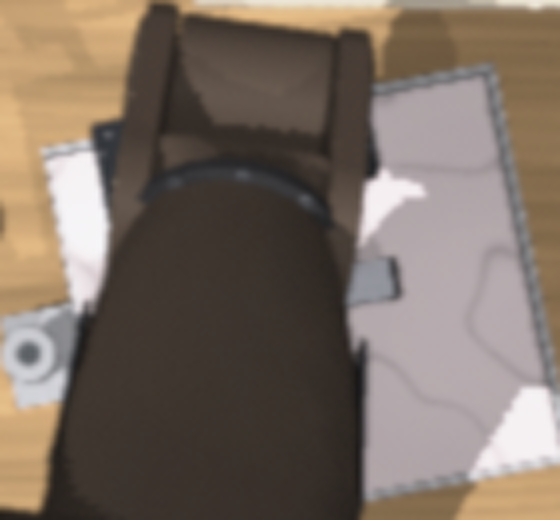

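The level's right end still shows at crop (385,280), so it has apparently not moved although the TCP is past it. I'll check from the other camera.

```bash
python3 -c "
from h import *
p=eyes.read_camera('scene');save(p,'s2.png',(110,330,140,380),3.2 if 0 else 2.7)
print(env.state()['t'])
for k,z in (('level',60),('vial',100),('scraper',60)):
  for r in eyes.spot_point(k,p)[:2]: print(k,r['score'],r['centre'],at(p,r['centre'],z))"
```

```text
8.25
level 0.62 [216.7, 251.9] [545.91944644 -36.08992246  60.        ]
vial 0.97 [204.5, 249.9] [533.7692236  -34.29510779 100.        ]
scraper 0.64 [188.1, 229.8] [426.00697416 -36.39103011  60.        ]
```

View pics/s2.png

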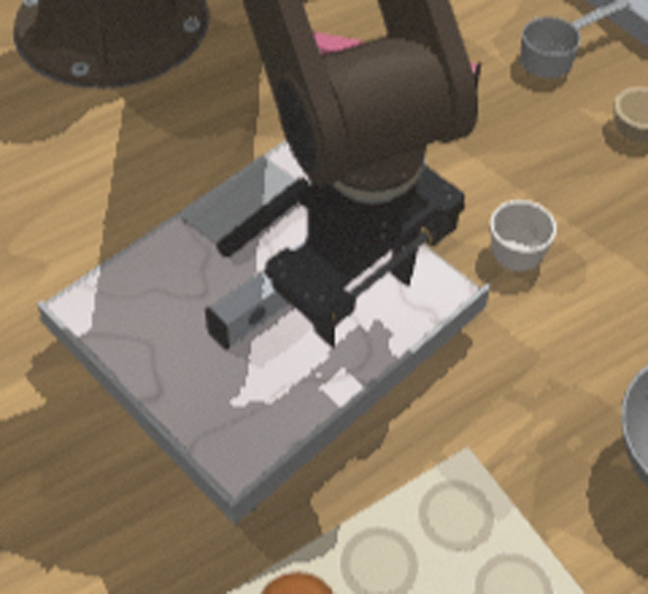

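```bash
python3 -c "
from h import *
p=eyes.read_camera('scene')
for y in(152.8,258.8):
  for z in (68,85,105): 
    r=proj(p,[*sl(-42,y),z]); print(y,z,r.round(1),'crop col,row',((r[1]-140)*2.7).round(),((r[0]-110)*2.7).round())
for z in (60,100):
  for x,y in ((-142,95),(-114,95),(-142,315),(-114,315)):
    r=proj(p,[*sl(x,y),z]); print('lev',x,y,z,((r[1]-140)*2.7).round(),((r[0]-110)*2.7).round())
"
```

```text
152.8 68 [244.1 258.3] crop col,row 320.0 362.0
152.8 85 [240.5 258.4] crop col,row 320.0 352.0
152.8 105 [236.2 258.4] crop col,row 320.0 341.0
258.8 68 [220.5 286.9] crop col,row 397.0 298.0
258.8 85 [216.8 287.2] crop col,row 398.0 288.0
258.8 105 [212.3 287.7] crop col,row 399.0 276.0
lev -142 95 60 205.0 338.0
lev -114 95 60 224.0 356.0
lev -142 315 60 364.0 217.0
lev -114 315 60 383.0 232.0
lev -142 95 100 202.0 315.0
lev -114 95 100 221.0 333.0
lev -142 315 100 366.0 192.0
lev -114 315 100 385.0 207.0
```

The projections match tips at z≈102, not 68. The fingers swing back about 35 mm when fully open, so they passed just above the level and nothing was disturbed. I'll go back with the fingers about 40 mm apart and touch off on the marble to learn the tip height.

```bash
python3 -m inch '[[[0,0,-0.4],0,-1],[[0,0,-0.3],0,-1],[[0.5,0,0],0,0.15],[[0.5,0,0],0,0.15],[[0.5,0,0],0,0.15],[[0.4,0,0],0,0.15],[[0.16,0,0],0,0.15],[[0,0,0.2],0,0.15],[[0,0,0.2],0,0.15],[[0,0,0.1],0,0.15]]'
python3 -m inch '[[[0,0,0.1],0,0.15],[[0,0,0.1],0,0.15],[[0,0,0.05],0,0.15],[[0,0,0.05],0,0.15],[[0,0,0.03],0,0.15],[[0,0,0.03],0,0.15],[[0,0,0.03],0,0.15],[[0,0,0.03],0,0.15],[[0,0,0],0,0.15],[[0,0,0],0,0.15]]'
python3 -c "
from h import *
go(*sl(-38,205.8),68,np.pi+.199)"
```

```text
t: 9.7
eef_pos: [501.0, -42.8, 78.6]
tcp_rot: [3.141, -0.001, -2.943]
ft_force: [-0.8, 0.8, -0.1]
opening: 0.425
grip_force: 0.0
t: 10.95
eef_pos: [501.0, -43.0, 54.9]
tcp_rot: [3.142, 0.0, -2.943]
ft_force: [0.5, 1.3, 0.0]
opening: 0.422
grip_force: 0.0
units [-2.127e+00  1.000e-03 -2.190e-01] slab [-165.6  205.8] [501.  -43.   54.9] [ 3.1415e+00  1.0000e-04 -2.9430e+00] F [0.5 1.3 0. ] t 10.95
turn5deg -0.004
```

```bash
python3 -m inch '[[[0,0,0.02],0,0.15],[[0,0,0.02],0,0.15],[[0,0,0.02],0,0.15],[[0,0,0.02],0,0.15],[[0,0,0],0,0.15],[[0,0,0],0,0.15],[[0,0,0],0,0.15],[[0,0,0],0,0.15],[[0,0,0],0,0.15],[[0,0,0],0,0.15]]'
```

```text
t: 12.2
eef_pos: [500.9, -43.0, 50.0]
tcp_rot: [3.142, 0.0, -2.943]
ft_force: [0.2, 0.2, 0.6]
opening: 0.425
grip_force: 0.0
```

```bash
python3 -m inch '[[[0,0,0.02],0,0.15],[[0,0,0.02],0,0.15],[[0,0,0.02],0,0.15],[[0,0,0.02],0,0.15],[[0,0,0],0,0.15],[[0,0,0],0,0.15],[[-0.08,0,0],0,0.15],[[-0.08,0,0],0,0.15],[[-0.08,0,0],0,0.15],[[-0.08,0,0],0,0.15]]'
```

```text
t: 13.45
eef_pos: [519.9, -39.1, 45.2]
tcp_rot: [3.141, -0.0, -2.943]
ft_force: [-2.7, -0.3, 1.2]
opening: 0.426
grip_force: 1.2
```

```bash
python3 -m inch '[[[-0.15,0,0],0,0.15],[[-0.15,0,0],0,0.15],[[-0.15,0,0],0,0.15],[[-0.15,0,0],0,0.15],[[-0.15,0,0],0,0.15],[[-0.15,0,0],0,0.15],[[-0.15,0,0],0,0.15],[[-0.15,0,0],0,0.15],[[-0.15,0,0],0,0.15],[[-0.12,0,0],0,0.15]]'
python3 -m inch '[[[-0.08,0,0],0,0.15],[[-0.06,0,0],0,0.15],[[-0.05,0,0],0,0.15],[[-0.04,0,0],0,0.15],[[-0.03,0,0],0,0.15],[[-0.02,0,0],0,0.15],[[-0.02,0,0],0,0.15],[[-0.02,0,0],0,0.15],[[0,0,0],0,0.15],[[0,0,0],0,0.15]]'
python3 -c "
from h import *
go(*sl(-38,205.8),68,np.pi+.199)
p=eyes.read_camera('scene')
for k,z in (('level',60),('vial',100),('scraper',60)):
  for r in eyes.spot_point(k,p)[:2]: print(k,r['score'],unsl(at(p,r['centre'],z)))"
```

```text
t: 14.7
eef_pos: [606.8, -21.6, 45.2]
tcp_rot: [3.142, 0.0, -2.943]
ft_force: [-1.5, -0.8, -0.1]
opening: 0.427
grip_force: 0.9
t: 15.95
eef_pos: [625.2, -18.0, 45.2]
tcp_rot: [-3.142, 0.0, -2.943]
ft_force: [-0.7, 0.4, -0.0]
opening: 0.431
grip_force: 0.2
units [-0.016  0.001 -0.379] slab [-38.9 205.8] [625.2 -18.   45.2] [-3.1416e+00  3.0000e-04 -2.9429e+00] F [-0.7  0.4 -0. ] t 15.95
turn5deg -0.004
level 0.85 [ -6.22296847 203.45960701]
level 0.76 [-284.16850704  503.81521943]
vial 0.71 [ -7.20795287 206.035891  ]
vial 0.63 [-269.13397276  490.42726836]
scraper 0.56 [-240.72761071  235.441883  ]
```

```bash
python3 -m inch '[[[-0.03,0,0],0,0.15],[[-0.02,0,0],0,0.15],[[-0.02,0,0],0,0.15],[[-0.02,0,0],0,0.15],[[-0.02,0,0],0,0.15],[[-0.01,0,0],0,0.15],[[0,0,0],0,0.15],[[0,0,0],0,0.15],[[0,0,0],0,0.15],[[0,0,0],0,0.15]]'
```

```text
t: 17.4
eef_pos: [629.4, -17.0, 45.4]
tcp_rot: [3.141, -0.006, -2.943]
ft_force: [-17.1, -4.1, 12.0]
opening: 0.428
grip_force: 8.4
```

Far edge reached (17 N). Now round to the left end, shut, to push it right.

```bash
python3 -m inch '[[[0.2,0,0],0,0.15],[[0,0,-0.5],0,0.15],[[0,0,-0.6],0,0.5],[[0,0.5,0],0,1],[[0,0.6,0],0,1],[[0,0.6,0],0,1],[[-0.25,0.5,0],0,1],[[-0.25,0,0],0,1],[[0,0,0],0,1],[[0,0,0],0,1]]'
python3 -c "
from h import *
go(*sl(-11,335),80,np.pi+.199)
p=eyes.read_camera('scene')
for k,z in (('level',60),('vial',100)):
  for r in eyes.spot_point(k,p)[:1]: print(k,r['score'],unsl(at(p,r['centre'],z)))"
```

```text
t: 18.65
eef_pos: [623.2, 116.0, 111.1]
tcp_rot: [3.141, -0.0, -2.943]
ft_force: [0.2, 0.2, -1.3]
opening: 0.001
grip_force: 0.0
units [-0.056 -0.041  0.518] slab [-14.3 337.5] [623.2 116.  111.1] [ 3.1415e+00 -2.0000e-04 -2.9434e+00] F [ 0.2  0.2 -1.3] t 18.65
turn5deg -0.009
level 0.95 [-274.56865614  497.50797027]
vial 0.62 [-264.2194241   488.89068398]
```

```bash
python3 -m inch '[[[-0.05,0,0.25],0,1],[[0,0,0.25],0,1],[[0,-0.1,0],0,1],[[0,-0.15,0],0,1],[[0,-0.2,0],0,1],[[0,-0.2,0],0,1],[[0,-0.2,0],0,1],[[0,-0.2,0],0,1],[[0,-0.2,0],0,1],[[0,-0.2,0],0,1]]'
python3 -m inch '[[[0,-0.1,0],0,1],[[0,-0.06,0],0,1],[[0,-0.03,0],0,1],[[0,-0.03,0],0,1],[[0,-0.02,0],0,1],[[0,-0.02,0],0,1],[[0,0,0],0,1],[[0,0,0],0,1],[[0,0,0],0,1],[[0,0,0],0,1]]'
python3 -c "
from h import *
go(*sl(-11,232),80,np.pi+.199)
p=eyes.read_camera('scene')
for k,z in (('level',60),('vial',100)):
  for r in eyes.spot_point(k,p)[:1]: print(k,r['score'],unsl(at(p,r['centre'],z)))"
```

```text
t: 20.05
eef_pos: [644.0, 30.9, 81.2]
tcp_rot: [3.142, 0.0, -2.943]
ft_force: [-0.4, -0.2, -0.3]
opening: 0.003
grip_force: 0.0
t: 21.3
eef_pos: [646.9, 16.4, 81.2]
tcp_rot: [3.142, 0.0, -2.943]
ft_force: [-0.2, 0.1, 0.3]
opening: 0.003
grip_force: 0.0
units [ 0.003 -0.054  0.021] slab [-10.8 235.2] [646.9  16.4  81.2] [ 3.1415  0.     -2.9429] F [-0.2  0.1  0.3] t 21.3
turn5deg -0.004
level 0.89 [ -6.85419659 204.11416206]
vial 0.67 [ -9.46113837 208.01732664]
```

```bash
python3 -c "
from h import *
p=eyes.read_camera('scene');save(p,'s3.png',(150,330,160,380),2.7)
p=eyes.read_camera('top');save(p,'t3.png',(110,240,200,350),4)"
```

```text
(no output)
```

View pics/s3.png

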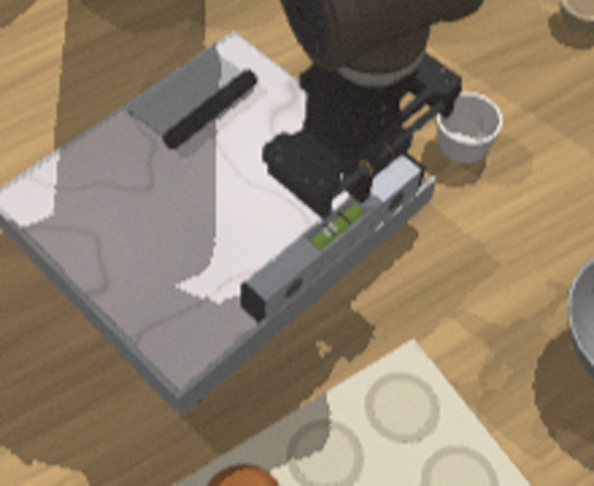

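The level sits flush on the far edge but did not slide, because the shut tips (crop ~350,195) passed over its top. So tips really sit ~30 mm higher than the reported TCP. I'll touch off on the level's top to measure that.

```bash
python3 -m inch '[[[0,0,0.05],0,1],[[0,0,0.04],0,1],[[0,0,0.03],0,1],[[0,0,0.03],0,1],[[0,0,0],0,1],[[0,0,0],0,1],[[0,0,0],0,1],[[0,0,0],0,1],[[0,0,0],0,1],[[0,0,0],0,1]]'
python3 -m inch '[[[0,0,0.03],0,1],[[0,0,0.02],0,1],[[0,0,0],0,1],[[0,0,0],0,1],[[0,0,0],0,1],[[0,0,0],0,1],[[0,0,0],0,1],[[0,0,0],0,1],[[0,0,0],0,1],[[0,0,0],0,1]]'
```

```text
t: 22.8
eef_pos: [646.9, 16.4, 72.2]
tcp_rot: [3.142, 0.0, -2.943]
ft_force: [0.1, 0.5, -0.1]
opening: 0.002
grip_force: 0.0
t: 24.05
eef_pos: [646.9, 16.4, 69.2]
tcp_rot: [3.142, 0.0, -2.943]
ft_force: [0.0, -0.8, 0.1]
opening: 0.003
grip_force: 0.0
```

```bash
python3 -m inch '[[[0,0,0.03],0,1],[[0,0,0.02],0,1],[[0,0,0.02],0,1],[[0,0,0.02],0,1],[[0,0,0],0,1],[[0,0,0],0,1],[[0,0,0],0,1],[[0,0,0],0,1],[[0,0,0],0,1],[[0,0,0],0,1]]'
```

```text
t: 25.3
eef_pos: [646.9, 16.4, 63.9]
tcp_rot: [3.142, 0.0, -2.943]
ft_force: [-0.1, -0.3, 0.6]
opening: 0.004
grip_force: 0.0
```

```bash
python3 -c "
from h import *
p=eyes.read_camera('scene')
im=cv2.resize(p['pixels'][:,:,::-1],None,fx=6,fy=6,interpolation=cv2.INTER_CUBIC)
for z,c in ((64,(0,0,255)),(84,(0,255,255)),(104,(0,255,0)),(124,(255,0,255))):
  r=proj(p,[*env.state()['eef_pos'][:2],z]); cv2.circle(im,(int((r[1]+.5)*6),int((r[0]+.5)*6)),4,c,-1); print(z,r)
r=np.array(proj(p,[*sl(-11,235),90]));a=int(r[0]*6)-330;b=int(r[1]*6)-330
cv2.imwrite('pics/s4.png',im[a:a+590,b:b+650])
for k,z in (('level',60),('vial',100)):
  for r in eyes.spot_point(k,p)[:1]: print(k,r['score'],unsl(at(p,r['centre'],z)))"
```

```text
64 [233.53561964 289.19527454]
84 [229.28371836 289.67992017]
104 [224.90072372 290.17950825]
124 [220.38047808 290.69474065]
level 0.56 [-12.22703403 208.18545079]
vial 0.59 [  1.30864759 210.58731709]
```

View pics/s4.png

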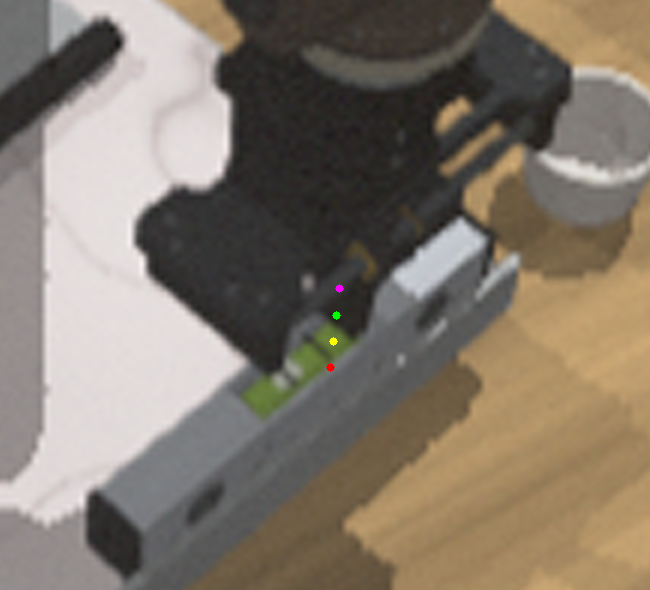

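The shut tips hover just over the level's top (crop ~(365,325), z≈102 while the TCP reads 64), so the tips are about 38 mm above the reported TCP. I'll redo the end push with the TCP at 43.

```bash
python3 -m inch '[[[0,0,-0.25],0,1],[[0,0.5,0],0,1],[[0,0.6,0],0,1],[[0,0.6,0],0,1],[[0,0.05,0.2],0,1],[[0,0,0.4],0,1],[[0,0,0],0,1],[[0,-0.1,0],0,1],[[0,-0.12,0],0,1],[[0,-0.12,0],0,1]]'
python3 -m inch '[[[0,-0.15,0],0,1],[[0,-0.15,0],0,1],[[0,-0.15,0],0,1],[[0,-0.15,0],0,1],[[0,-0.15,0],0,1],[[0,-0.15,0],0,1],[[0,-0.15,0],0,1],[[0,-0.1,0],0,1],[[0,0,0],0,1],[[0,0,0],0,1]]'
python3 -c "
from h import *
go(*sl(-11,232),43,np.pi+.199)
p=eyes.read_camera('scene')
for k,z in (('level',60),('vial',100)):
  for r in eyes.spot_point(k,p)[:1]: print(k,r['score'],unsl(at(p,r['centre'],z)))"
```

```text
t: 26.7
eef_pos: [630.7, 98.8, 43.7]
tcp_rot: [3.141, 0.001, -2.943]
ft_force: [-1.3, 2.5, 2.6]
opening: 0.005
grip_force: 1.6
t: 27.95
eef_pos: [643.7, 31.6, 42.6]
tcp_rot: [-3.142, -0.0, -2.943]
ft_force: [0.4, 0.4, 0.3]
opening: 0.002
grip_force: 0.0
units [-0.    -0.311 -0.007] slab [-11.  250.7] [643.7  31.6  42.6] [-3.1415e+00 -4.0000e-04 -2.9430e+00] F [0.4 0.4 0.3] t 27.95
turn5deg -0.004
level 0.9 [  0.21089246 123.13309813]
vial 0.92 [-2.33000290e-02  1.39188909e+02]
```

```bash
python3 -m inch '[[[0,-0.08,0],0,1],[[0,-0.06,0],0,1],[[0,-0.05,0],0,1],[[0,-0.05,0],0,1],[[0,-0.04,0],0,1],[[0,-0.03,0],0,1],[[0,-0.02,0],0,1],[[0,0,0],0,1],[[0,0,0],0,1],[[0,0,0],0,1]]'
```

```text
t: 29.35
eef_pos: [647.7, 12.2, 42.9]
tcp_rot: [-3.142, 0.0, -2.943]
ft_force: [-0.3, -0.7, 0.8]
opening: 0.006
grip_force: 0.0
```

```bash
python3 -m inch '[[[0,-0.04,0],0,1],[[0,-0.03,0],0,1],[[0,-0.03,0],0,1],[[0,-0.02,0],0,1],[[0,-0.02,0],0,1],[[0,0,0],0,1],[[0,0,0],0,1],[[0,0,0],0,1],[[0,0,0],0,1],[[0,0,0],0,1]]'
python3 -c "
from h import *
go(*sl(-11,232),43,np.pi+.199)
p=eyes.read_camera('scene')
for k,z in (('level',60),('vial',100)):
  for r in eyes.spot_point(k,p)[:1]: print(k,r['score'],unsl(at(p,r['centre'],z)))"
```

```text
t: 30.6
eef_pos: [647.7, 9.6, 42.8]
tcp_rot: [3.135, -0.002, -2.943]
ft_force: [-6.0, 33.8, 5.6]
opening: 0.005
grip_force: 17.4
units [-0.006  0.061 -0.002] slab [-11.4 228.4] [647.7   9.6  42.8] [ 3.1345e+00 -1.9000e-03 -2.9428e+00] F [-6.  33.8  5.6] t 30.6
turn5deg -0.002
level 0.66 [-274.26103368  503.26608792]
vial 0.87 [-273.33178982  489.38200635]
```

Right edge reached (34 N). Back off, then re-seat against the far edge from the near side.

```bash
python3 -m inch '[[[0,0.2,0],0,1],[[0.4,0,0],0,1],[[0.4,-0.2,0],0,1],[[0,-0.6,0],0,1],[[0,-0.6,0],0,1],[[0,-0.6,0],0,1],[[0,-0.2,0],0,1],[[-0.2,0,0],0,1],[[-0.1,0,0],0,1],[[0,0,0],0,1]]'
python3 -m inch '[[[-0.06,0,0],0,1],[[-0.04,0,0],0,1],[[-0.03,0,0],0,1],[[-0.03,0,0],0,1],[[-0.02,0,0],0,1],[[0,0,0],0,1],[[0,0,0],0,1],[[0,0,0],0,1],[[0,0,0],0,1],[[0,0,0],0,1]]'
python3 -c "
from h import *
go(*sl(-11,232),43,np.pi+.199)"
```

```text
t: 32.0
eef_pos: [644.0, -118.2, 42.7]
tcp_rot: [3.141, 0.0, -2.941]
ft_force: [-0.2, -0.3, -0.5]
opening: 0.003
grip_force: 0.0
t: 33.25
eef_pos: [649.4, -117.8, 43.2]
tcp_rot: [3.139, -0.01, -2.943]
ft_force: [-26.9, -5.8, 17.8]
opening: 0.005
grip_force: 13.5
units [-0.399  2.148  0.006] slab [-34.9 103.1] [ 649.4 -117.8   43.2] [ 3.1391 -0.0098 -2.9427] F [-26.9  -5.8  17.8] t 33.25
turn5deg -0.001
```

```bash
python3 -m inch '[[[0.2,0,0],0,1],[[0,0,-0.55],0,0.5],[[0,0,-0.6],0,-0.5],[[0.5,0.7,0],0,-0.5],[[0.5,0.7,0],0,-0.5],[[0.38,0.7,0],0,-0.5],[[0.2,0.7,0],0,-0.5],[[0,0.8,0],0,-0.5],[[0,0.79,0],0,-0.5],[[0,0,0],0,-0.5]]'
python3 -c "
from h import *
go(492,119,42,np.pi+.199)
for n in('top','scene'):
  p=eyes.read_camera(n)
  for k,z in (('level',60),('vial',100),('bubble',99),('knob_top',106)):
    for f in (eyes.spot_point,eyes.boxes_of) if k=='bubble' else (eyes.spot_point,):
      for r in f(k,p)[:2]: print(n,k,r['score'],r['centre'],unsl(at(p,r['centre'],z)))
  np.save(n+'5.npy',p['pixels'])
"
```

```text
t: 34.5
eef_pos: [496.9, 122.2, 112.0]
tcp_rot: [3.141, 0.001, -2.939]
ft_force: [0.6, -1.2, -0.0]
opening: 0.748
grip_force: 0.0
units [ 0.091 -0.035  1.167] slab [-137.   368.5] [496.9 122.2 112. ] [ 3.1413e+00  8.0000e-04 -2.9394e+00] F [ 0.6 -1.2 -0. ] t 34.5
turn5deg 0.036
top level 0.51 [268.5, 176.7] [-317.19684129  526.48503194]
top vial 0.58 [136.2, 297.8] [ -9.12329665 107.95457268]
top vial 0.5 [267.6, 175.5] [-310.73983279  521.50076448]Traceback (most recent call last):
  File "<string>", line 8, in <module>
    for r in f(k,p)[:2]: print(n,k,r['score'],r['centre'],unsl(at(p,r['centre'],z)))
             ~^^^^^
ValueError: it knows: cases, corner, jar, knob_top, level, lug, measure, ramekin, scoop, scraper, slab, vial
```

```bash
cat >> h.py <<'E'
def bubble(n,verbose=True):
    p=eyes.read_camera(n); g=p["pixels"].astype(np.float32)
    V=sl(-10.5,106.5); u=np.arange(-40,41,2.)
    prof=0
    for w in np.arange(-4,5,2.):
        q=np.array([proj(p,[*(V+a*ey+w*ex),99]) for a in u]).astype(np.float32)
        prof=prof+cv2.remap(g,q[:,1].reshape(1,-1),q[:,0].reshape(1,-1),cv2.INTER_LINEAR)[0]/5
    gb=prof[:,1]-prof[:,2]    # green minus blue
    if verbose: print(n,"u,+y",list(zip(u.astype(int).tolist(),gb.round().astype(int).tolist(),prof.sum(1).astype(int).tolist())))
    return u,gb
E
python3 -m inch '[[[0.09,-0.03,0.3],0,-0.5],[[0,0,0.4],0,-0.5],[[0,0,0.3],0,-0.5],[[0,0,0.16],0,-0.5],[[0,0,0],0,0],[[0,0,0],0,0.3],[[0,0,0],0,0.6],[[0,0,0],0,1],[[0,0,0],0,1],[[0,0,0],0,1]]'
python3 -c "
from h import *
go(492,119,42,np.pi+.199)
print(env.state()['opening']*95,env.state()['grip_force'])
bubble('top');bubble('scene')"
```

```text
t: 35.9
eef_pos: [491.8, 122.0, 42.8]
tcp_rot: [3.136, 0.001, -2.944]
ft_force: [-5.7, 48.1, -0.2]
opening: 0.415
grip_force: 30.0
units [ 0.007 -0.049  0.012] slab [-142.   369.3] [491.8 122.   42.8] [ 3.1357e+00  1.3000e-03 -2.9442e+00] F [-5.7 48.1 -0.2] t 35.9
turn5deg -0.019
39.446322266578036 30.00014327466488
top u,+y [(-40, -11, 633), (-38, -10, 634), (-36, -11, 634), (-34, -11, 633), (-32, -11, 625), (-30, -9, 593), (-28, -1, 538), (-26, 21, 465), (-24, 53, 430), (-22, 82, 429), (-20, 95, 440), (-18, 98, 444), (-16, 96, 451), (-14, 85, 467), (-12, 62, 509), (-10, 38, 546), (-8, 19, 564), (-6, 11, 546), (-4, 7, 549), (-2, 7, 589), (0, 10, 616), (2, 22, 601), (4, 44, 553), (6, 72, 493), (8, 89, 453), (10, 95, 427), (12, 89, 399), (14, 83, 378), (16, 81, 373), (18, 90, 406), (20, 96, 432), (22, 99, 445), (24, 100, 448), (26, 100, 446), (28, 100, 443), (30, 99, 438), (32, 89, 432), (34, 68, 439), (36, 34, 476), (38, 8, 541), (40, -6, 601)]
scene u,+y [(-40, -6, 551), (-38, -6, 552), (-36, -6, 552), (-34, -6, 554), (-32, -6, 556), (-30, -5, 549), (-28, 1, 499), (-26, 25, 391), (-24, 64, 347), (-22, 79, 370), (-20, 80, 376), (-18, 79, 374), (-16, 79, 379), (-14, 74, 373), (-12, 60, 367), (-10, 30, 414), (-8, 12, 505), (-6, 8, 499), (-4, 7, 408), (-2, 8, 459), (0, 8, 553), (2, 21, 526), (4, 49, 457), (6, 71, 391), (8, 77, 374), (10, 75, 369), (12, 66, 341), (14, 45, 269), (16, 41, 262), (18, 66, 336), (20, 79, 369), (22, 78, 370), (24, 79, 375), (26, 76, 373), (28, 75, 369), (30, 75, 367), (32, 71, 359), (34, 54, 340), (36, 20, 323), (38, -2, 397), (40, -5, 513)]
```

The knob is gripped: opening 39.4 mm against its 40 mm. From the profiles the vial spans -26.5..36 (centre +5, lines at -5 and 15), and the bubble spans -11..4. It is therefore about 8.6 mm to the right and needs about 2.1 rad clockwise, which is within the range given. I'll relieve the 48 N side force first, then turn.

```bash
python3 -m inch '[[[0,0.04,0],0,1],[[0,0.03,0],0,1],[[0,0,0],0,1],[[0,0,0],0,1],[[0,0,0],0,1],[[0,0,0],0,1],[[0,0,0],1,1],[[0,0,0],1,1],[[0,0,0],1,1],[[0,0,0],1,1]]'
```

```text
t: 37.25
eef_pos: [491.8, 123.4, 42.8]
tcp_rot: [3.138, 0.001, 2.988]
ft_force: [-1.6, 26.2, 0.1]
opening: 0.416
grip_force: 30.0
```

```bash
python3 -m inch '[[[0,0.08,0],0,1],[[0,0,0],1,1],[[0,0,0],1,1],[[0,0,0],1,1],[[0,0,0],1,1],[[0,0,0],1,1],[[0,0,0],1,1],[[0,0,0],1,1],[[0,0,0],1,1],[[0,0,0],1,1]]'
python3 -m inch '[[[0,0,0],1,1],[[0,0,0],1,1],[[0,0,0],1,1],[[0,0,0],1,1],[[0,0,0],1,1],[[0,0,0],1,1],[[0,0,0],1,1],[[0,0,0],1,1],[[0,0,0],1,1],[[0,0,0],0,1]]'
python3 -c "
from h import *
go(492,119,42,np.pi+.199)
print(env.state()['opening']*95,env.state()['moment'])
bubble('top');bubble('scene')"
```

```text
t: 38.5
eef_pos: [493.2, 126.0, 42.7]
tcp_rot: [3.14, 0.001, 2.203]
ft_force: [2.8, 5.2, -3.1]
opening: 0.416
grip_force: 30.0
t: 39.75
eef_pos: [496.1, 126.6, 42.8]
tcp_rot: [3.134, -0.003, 1.419]
ft_force: [14.9, 8.1, -11.7]
opening: 0.414
grip_force: 30.0
units [-0.135 -0.049  0.013] slab [-136.8  373. ] [496.1 126.6  42.8] [ 3.1345e+00 -2.7000e-03  1.4189e+00] F [ 14.9   8.1 -11.7] t 39.75
turn5deg -22.021
39.30501878746283 [ 1.37081237 -1.89788928 -0.06413848]
top u,+y [(-40, -10, 632), (-38, -11, 633), (-36, -11, 633), (-34, -11, 632), (-32, -11, 622), (-30, -7, 586), (-28, 2, 526), (-26, 29, 454), (-24, 62, 428), (-22, 88, 433), (-20, 97, 442), (-18, 99, 445), (-16, 100, 448), (-14, 100, 448), (-12, 98, 445), (-10, 92, 432), (-8, 76, 412), (-6, 49, 426), (-4, 24, 484), (-2, 13, 577), (0, 8, 630), (2, 6, 651), (4, 6, 659), (6, 8, 659), (8, 14, 634), (10, 27, 580), (12, 47, 474), (14, 64, 400), (16, 79, 372), (18, 90, 408), (20, 97, 435), (22, 100, 448), (24, 100, 449), (26, 100, 447), (28, 100, 444), (30, 99, 439), (32, 86, 436), (34, 62, 447), (36, 26, 490), (38, 4, 556), (40, -8, 610)]
scene u,+y [(-40, -6, 552), (-38, -6, 552), (-36, -6, 551), (-34, -6, 551), (-32, -6, 553), (-30, -6, 543), (-28, 1, 489), (-26, 30, 387), (-24, 67, 353), (-22, 78, 372), (-20, 80, 370), (-18, 80, 368), (-16, 81, 371), (-14, 82, 374), (-12, 83, 379), (-10, 80, 376), (-8, 73, 360), (-6, 47, 286), (-4, 18, 286), (-2, 10, 433), (0, 8, 551), (2, 10, 555), (4, 11, 554), (6, 10, 545), (8, 12, 542), (10, 25, 491), (12, 48, 388), (14, 45, 287), (16, 44, 273), (18, 67, 338), (20, 79, 370), (22, 80, 369), (24, 81, 372), (26, 77, 369), (28, 76, 370), (30, 75, 370), (32, 72, 367), (34, 54, 346), (36, 20, 331), (38, -1, 409), (40, -5, 519)]
```

The bubble is now about 1.5–2 mm right of centre and may still be settling. I'll turn a little more, wait, and re-measure.

```bash
python3 -m inch '[[[0,0,0],1,1],[[0,0,0],1,1],[[0,0,0],0,1],[[0,0,0],0,1],[[0,0,0],0,1],[[0,0,0],0,1],[[0,0,0],0,1],[[0,0,0],0,1],[[0,0,0],0,1],[[0,0,0],0,1]]'
cat >> h.py <<'E'
def bub(n):
    u,g=bubble(n,False); m=g[(u>15)&(u<28)].max()/2
    ui=np.arange(-40,40.01,.1); gi=np.interp(ui,u,g)
    on=gi>m; v=ui[on]; w=ui[(~on)&(ui>v[0])&(ui<13.0)]
    print(n,"vial",v[0].round(1),v[-1].round(1),"bubble",w.min().round(1),w.max().round(1),"off",(w.min()/2+w.max()/2-5).round(2))
E
python3 -c "
from h import *
bub('top');bub('scene');go(492,119,42)"
```

```text
t: 41.1
eef_pos: [496.7, 126.4, 42.8]
tcp_rot: [3.134, -0.004, 1.245]
ft_force: [17.3, 6.5, -13.7]
opening: 0.416
grip_force: 30.0
top vial -24.7 34.6 bubble -4.5 12.9 off -0.8
scene vial -25.5 34.8 bubble -5.1 12.9 off -1.1
units [-0.143 -0.035  0.013] slab [-136.3  372.7] [496.7 126.4  42.8] [ 3.134  -0.0043  1.2453] F [ 18.    6.6 -12.9] t 41.2
```

```bash
python3 -m inch '[[[0,0,0],1,1],[[0,0,0],1,1],[[0,0,0],0.6,1],[[0,0,0],0,1],[[0,0,0],0,-0.5],[[0,0,0],0,-0.5],[[0,0,0],0,-0.5],[[0,0,0],0,-0.5],[[0,0,-0.5],0,-0.5],[[0,0,-0.7],0,-0.5]]'
python3 -c "
from h import *
bub('top');bub('scene');bubble('scene')
V=sl(-10.5,111.5);go(*V,112)"
```

```text
t: 42.45
eef_pos: [491.8, 125.7, 114.4]
tcp_rot: [-3.14, 0.001, 1.019]
ft_force: [0.1, -0.3, -0.6]
opening: 0.751
grip_force: 0.0
top vial -24.7 34.6 bubble -3.2 12.9 off -0.15
scene vial -25.5 34.7 bubble -4.3 12.9 off -0.7
scene u,+y [(-40, -5, 541), (-38, -5, 541), (-36, -6, 542), (-34, -6, 544), (-32, -6, 543), (-30, -6, 534), (-28, 2, 471), (-26, 31, 370), (-24, 66, 348), (-22, 79, 363), (-20, 81, 363), (-18, 80, 364), (-16, 80, 369), (-14, 81, 370), (-12, 81, 374), (-10, 79, 370), (-8, 74, 351), (-6, 50, 278), (-4, 39, 251), (-2, 43, 341), (0, 26, 447), (2, 12, 530), (4, 11, 569), (6, 13, 562), (8, 13, 565), (10, 13, 545), (12, 19, 484), (14, 24, 336), (16, 40, 275), (18, 66, 333), (20, 77, 363), (22, 78, 365), (24, 80, 369), (26, 80, 372), (28, 79, 372), (30, 74, 365), (32, 70, 358), (34, 53, 336), (36, 19, 323), (38, -2, 400), (40, -5, 511)]
units [-1.716  4.547  0.073] slab [-139.8  372.9] [493.3 125.9 115.8] [ 3.1388e+00 -2.3000e-03  1.0191e+00] F [ 0.  -0.   0.2] t 42.6
```

```bash
python3 -m inch '[[[0,0,0],0,-0.5],[[0,0,0],0,-0.5],[[0,0,0],0,-0.5],[[0,0,0],0,-0.5],[[0,0,0],0,-0.5],[[0,0,0],0,-0.5],[[0,0,0],0,-0.5],[[0,0,0],0,-0.5],[[0,0,0],0,-0.5],[[0,0,0],0,-0.5]]'
python3 -c "
from h import *
p=eyes.read_camera('scene');r=proj(p,[*sl(-10.5,111.5),100]);a,b=int(r[0])-20,int(r[1])-27
save(p,'s6.png',(a,a+40,b,b+54),12)
bubble('scene');bubble('top')"
```

```text
t: 43.85
eef_pos: [492.5, 125.8, 114.2]
tcp_rot: [3.142, -0.0, 1.019]
ft_force: [-0.5, 0.3, 0.4]
opening: 0.748
grip_force: 0.0
scene u,+y [(-40, -6, 541), (-38, -6, 543), (-36, -6, 544), (-34, -6, 544), (-32, -6, 544), (-30, -5, 536), (-28, 2, 469), (-26, 31, 374), (-24, 66, 348), (-22, 78, 365), (-20, 79, 368), (-18, 79, 366), (-16, 81, 368), (-14, 81, 372), (-12, 83, 374), (-10, 80, 371), (-8, 73, 351), (-6, 50, 279), (-4, 38, 255), (-2, 42, 339), (0, 26, 445), (2, 13, 530), (4, 11, 567), (6, 13, 560), (8, 13, 568), (10, 13, 549), (12, 19, 484), (14, 24, 337), (16, 41, 276), (18, 67, 335), (20, 79, 363), (22, 78, 363), (24, 79, 369), (26, 79, 371), (28, 80, 372), (30, 75, 363), (32, 70, 357), (34, 53, 337), (36, 19, 324), (38, -2, 401), (40, -5, 509)]
top u,+y [(-40, -11, 618), (-38, -11, 618), (-36, -11, 618), (-34, -11, 617), (-32, -10, 608), (-30, -7, 574), (-28, 2, 516), (-26, 28, 444), (-24, 61, 417), (-22, 87, 422), (-20, 95, 432), (-18, 97, 435), (-16, 98, 436), (-14, 98, 435), (-12, 97, 430), (-10, 93, 415), (-8, 84, 385), (-6, 70, 374), (-4, 55, 408), (-2, 40, 501), (0, 23, 580), (2, 12, 628), (4, 7, 645), (6, 7, 649), (8, 8, 638), (10, 11, 609), (12, 20, 536), (14, 37, 456), (16, 61, 399), (18, 84, 409), (20, 94, 426), (22, 97, 437), (24, 98, 438), (26, 98, 437), (28, 98, 434), (30, 96, 428), (32, 84, 424), (34, 60, 436), (36, 24, 480), (38, 3, 545), (40, -8, 597)]
```

View pics/s6.png

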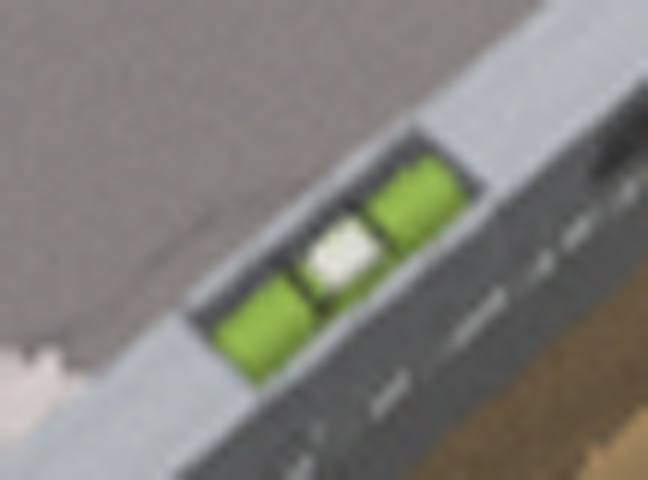

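The bubble is settled between its lines, about 1 mm left of centre. Now to press on the vial with shut fingers.

```bash
python3 -m inch '[[[-0.3,0.7,0],0,0],[[-0.3,0.7,0],0,1],[[-0.3,0.7,0],0,1],[[-0.3,0.7,0],0,1],[[-0.3,0.7,0],0,1],[[-0.23,0.7,0],0,1],[[0,0.35,0],0,1],[[0,0,0.3],0,1],[[0,0,0.3],0,1],[[0,0,0.15],0,1]]'
python3 -m inch '[[[0,0,0.03],0,1],[[0,0,0.03],0,1],[[0,0,0.02],0,1],[[0,0,0],0,1],[[0,0,0],0,1],[[0,0,0],0,1],[[0,0,0],0,1],[[0,0,0],0,1],[[0,0,0],0,1],[[0,0,0],0,1]]'
python3 -c "
from h import *
go(*sl(-10.5,110.5),62)"
```

```text
t: 45.25
eef_pos: [669.2, -104.8, 67.3]
tcp_rot: [-3.139, 0.001, 1.02]
ft_force: [0.3, 0.2, 0.5]
opening: 0.004
grip_force: 0.0
t: 46.5
eef_pos: [670.5, -105.7, 64.4]
tcp_rot: [-3.142, -0.0, 1.019]
ft_force: [0.8, -0.2, 0.0]
opening: 0.004
grip_force: 0.0
units [0.011 0.019 0.04 ] slab [-11.8 110.8] [ 670.5 -105.7   64.4] [-3.1416e+00 -1.0000e-04  1.0190e+00] F [ 0.8 -0.2  0. ] t 46.5
```

```bash
python3 -m inch '[[[0,0,0.02],0,1],[[0,0,0.02],0,1],[[0,0,0.02],0,1],[[0,0,0],0,1],[[0,0,0],0,1],[[0,0,0],0,1],[[0,0,0],0,1],[[0,0,0],0,1],[[0,0,0],0,1],[[0,0,0],0,1]]'
```

```text
t: 47.75
eef_pos: [670.8, -105.8, 63.5]
tcp_rot: [3.14, -0.001, 1.019]
ft_force: [-8.3, 2.0, 22.0]
opening: 0.005
grip_force: 10.8
```

```bash
python3 -m inch '[[[0,0,0],0,1],[[0,0,0],0,1],[[0,0,0],0,1],[[0,0,0],0,1],[[0,0,0],0,1],[[0,0,0],0,1],[[0,0,0],0,1],[[0,0,0],0,1],[[0,0,0],0,1],[[0,0,0],0,1]]'
python3 -c "
from h import *
p=eyes.read_camera('scene');r=proj(p,[*sl(-10.5,111.5),80]);a,b=int(r[0])-60,int(r[1])-75
save(p,'s7.png',(a,a+110,b,b+145),5.4)
bubble('scene')
for k,z in (('level',60),('vial',100),('scraper',60),('ramekin',0),('scoop',0),('jar',0),('cases',0),('measure',0)):
  for r in eyes.spot_point(k,p)[:1]: print(k,r['score'],r['centre'],at(p,r['centre'],z).round())"
```

```text
t: 49.0
eef_pos: [670.8, -105.8, 63.5]
tcp_rot: [3.14, -0.001, 1.019]
ft_force: [-8.1, 0.9, 22.1]
opening: 0.008
grip_force: 10.8
scene u,+y [(-40, 1, 124), (-38, 1, 128), (-36, 1, 123), (-34, 1, 122), (-32, 1, 129), (-30, 0, 128), (-28, -1, 128), (-26, 0, 132), (-24, -1, 137), (-22, -2, 150), (-20, 0, 163), (-18, 0, 164), (-16, 1, 153), (-14, 1, 141), (-12, 0, 137), (-10, 0, 135), (-8, 0, 140), (-6, 1, 142), (-4, 2, 140), (-2, 1, 143), (0, 1, 143), (2, 0, 135), (4, -1, 133), (6, -1, 136), (8, 0, 138), (10, -1, 138), (12, 0, 136), (14, 0, 142), (16, 0, 143), (18, 0, 140), (20, 0, 137), (22, 3, 139), (24, 15, 168), (26, 35, 228), (28, 54, 297), (30, 59, 322), (32, 51, 308), (34, 34, 265), (36, 10, 217), (38, 0, 188), (40, 0, 162)]
level 0.85 [133.2, 284.1] [319. 228.  60.]
vial 0.83 [131.0, 285.6] [348. 211. 100.]
scraper 0.44 [187.5, 231.5] [427. -31.  60.]
ramekin 0.75 [202.1, 329.1] [588. 210.   0.]
scoop 0.83 [278.6, 116.5] [ 488. -413.    0.]
jar 0.57 [351.0, 127.5] [ 677. -455.    0.]
cases 0.59 [155.0, 376.5] [518. 467.   0.]
measure 0.89 [132.1, 341.2] [369. 440.   0.]
```

View pics/s7.png

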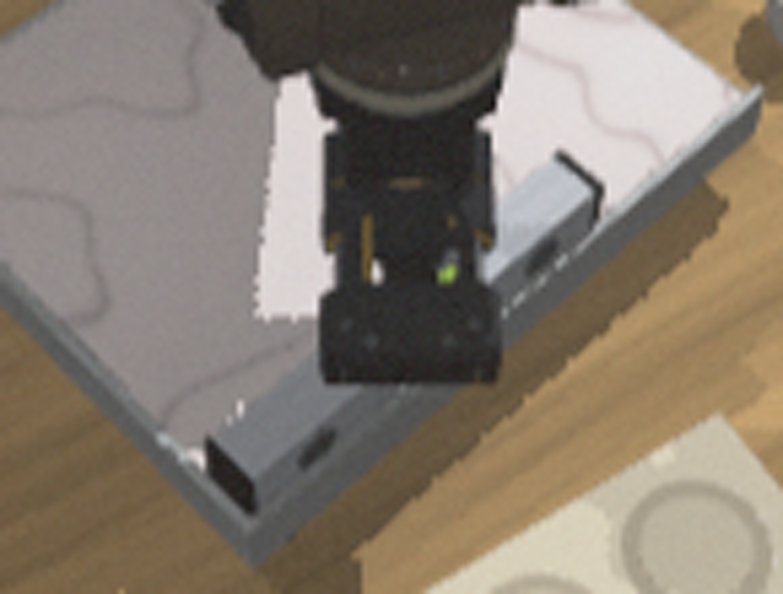

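Pressing steadily at 22 N over the vial. The level lies along the far edge, its right cap (crop 235,475) is at the right-hand edge, and the bystanders are where they were. Handing in.

```bash
python3 -c "
from cell import env
print(env.job_done())"
```

```text
the job is handed in; nothing more can be done
None
```

I handed the job in at about 49 s with the arm still pressing about 22 N on the vial; the level was pushed against both raised edges by force contact. The bubble was about 1 mm left of centre, settled between its lines, but the fingers hid it once they pressed, so it was not re-checked under load. The bystanders read where they started, to within about 10 mm.

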